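# Shift the bench shaker's gear lever into third

### The arm

A 7-joint arm with a two-finger parallel gripper is mounted at the origin on the work surface. World frame = base frame: x ahead of the robot, y to its left, z up, the work surface at z = 0. Lengths are in m, angles in rad, forces in N, time in s.
With the tool pointing down it reaches from about 0.4 to 0.85 m from the base axis. Payload 10.4 kg.
Tool frame: the origin (TCP) lies at the very end of the fingers, on their centre line; the grasp point (between the pads) lies 19 mm behind it (manip.grip_depth is the distance from the TCP to the grasp point, in m); z points along the fingers, y is the direction in which the jaws open and shut (so a half turn about z gives the same grasp; the last joint's range is limited). The gripper opens to 85 mm and grips with 20 to 120 N. Pads are 22 mm wide; open, the fingers measure 114 mm over their backs; the gripper's body (76 mm by 85 mm) begins 54 mm behind the grasp point. The pads swing forward as they close: fully open they stand 13 mm farther back than shut.
Start: joints at [-1.342, 0.332, -0.065, 1.46, 0.022, 1.35, -0.088], TCP at [0.156, 0.605, 0.21] pointing down, gripper open.
Joint ranges: [-2.6, 2.6], [-0.5, 2.12], [-1.47, 1.34], [0.16, 2.42], [-1.27, 4.41], [0.06, 2.06], [-2.6, 2.6]. Speed limits (rad/s): [2.22, 2.22, 2.79, 2.79, 3.14, 3.14, 3.14].

### API

Orientations are given as a unit quaternion [x, y, z, w].
In Python, from workcell import manip gives the robot as it stands.
- The arm moves only by the tool step_arm, never from a script. Its argument "motion" is a list of rows, each a list of 6 numbers: the shift along the tool's x, y, z in mm, then the turn, a rotation vector about the tool's x, y, z in degrees. A call has 1 to 20 rows; each row shifts and turns the pose as measured when the row begins, along the tool's axes as they then stand; what a row does not reach is not made up. A row lasts 1/8 s, in which the tool goes at most 62.5 mm and 10.7 degrees, less where a joint would pass 70% of its speed; a pose out of reach is approached as far as the arm can. A call with a gripper value outside its range is refused whole. "jaw" is the finger opening in mm, from 0 to 85.4, set as the call begins (left out, the last holds). The fingers move at their own pace and stop on an object; "force" is the grip in N (left out, the last holds). Time passes only in rows, so rows that do not move let the fingers close. It gives the time, the measured TCP pose, the force and the opening at its end, in the units of the state.
- manip.get_obs(): the state, without advancing time (a new reading comes with each control period).
- manip.camera(name): name is "scene" or "top"; returns the picture (420x560x3 uint8, blue, green, red); there is no depth.
- manip.camera_info(name): a dict with "camera_matrix" (3x3 intrinsics, pixels), "R" (3x3) and "t" (3): a world point X has camera coordinates R X + t. Camera axes: x right, y down, z forward; pixel columns grow to the right and rows downward; lengths in m; the calibration is good to about 2 mm. A picture is of the moment at which its call begins. camera_info takes no time and is no camera call.
- manip.hand_in(): hands the job in, once; it reports no verdict.
The state is a dict: "clock": time; "joint_pos": joint angles; "joint_velocities": joint speeds; "tau": joint torques, N m; "position": TCP position; "ee_rot": TCP orientation; "ft_force": force on the tool from outside, world axes, zero at the start; "torque": the same for the moment, N m; "grip_width": opening from 0.0 (shut) to 1.0 (fully open).
Only numpy, scipy, OpenCV 4.12 (cv2) and the standard library are available. Lean on these libraries where they do the work, as an engineer would, in place of code of your own. Each camera call takes 0.05 s, during which the arm holds its last target.

### The job

The bench shaker's gear lever has been left somewhere in the left-hand slot of its H-shaped gate. Push it, with the fingertips or the outside of the fingers and without gripping it, to the cross slot, across to the right, and then forward (away from the robot) until it is fully home in third. Do not let it slip back into fourth, do not force it hard against its stops, and leave the flasks, bottles and other loose things as they stand.

Things in the scene. Friction and masses are not known exactly. Their poses are not given: they have to be found in the camera images.
- shaker: Fixed white bench orbital shaker, motor off. Origin on the table straight below the lever's pivot; x = forward (away from the robot, within 0.35 rad), y = left, z up. Gear head with the lever: x -120..+140, y -85..+90 mm, deck 128 mm high. To its right (y to -330 mm) a flask platform 136 mm high; flasks reach to 244 mm height, the nearest flask's axis at x -50, y -165 mm.
- gate_centre (a point): Centre of the H-shaped opening in the steel gate plate (110 x 100 mm), 132 mm above the table, above the shaker's origin. Two fore-and-aft slots, 18 mm wide, centre lines 18 mm left and right of it, joined by an 18 mm wide cross slot; the tongues between have round ends. Black pips by the slot ends count the gears: 1 far left, 2 near left, 3 far right, 4 near right.
- third (a point): Point at gate plate height (132 mm) where the rod's centre passes when the lever is home in third: 23 mm forward and 18 mm right of gate_centre, beside the three pips.
- knob (a point): Centre of the lever's black ball knob, 34 mm across, a 22 mm collar right under it, on a 12 mm steel rod. The pivot is 35 mm above the shaker's origin, the knob centre 200 mm from it: in the shaker's frame x = 200 sin f, y = -200 cos f sin a, z = 35 + 200 cos f cos a mm (f = lever_fore, a = lever_across). Friction keeps it wherever it is left; 3 to 5 N at the knob moves it.
- lever_fore (a joint): Fore-and-aft angle of the lever, rad: 0 = in line with the cross slot; positive = leaning forward (shaker +x, away from the robot). Stops at +0.24 (home in first or third) and -0.24 (second or fourth); starts anywhere between. To go across it must be within about 0.04 of 0; the round tongue ends help.
- lever_across (a joint): Sideways angle of the lever, rad: positive = leaning to the right (shaker -y). About -0.19 in the left-hand slot, where it starts, about +0.19 in the right-hand slot (play 0.03); stops at -0.205 and +0.205.
- flask_a: 125 ml conical flask with foil cap, 65 mm wide, 108 mm tall, loose in a four-finger clamp on the shaker's platform, right of the lever; origin at the centre of its underside; to be left alone.
- flask_b: A second such flask, in the diagonally opposite clamp; origin at the centre of its underside; to be left alone.
- screw_cap: Loose orange-brown screw cap, 45 mm across, 22 mm tall, lying on the gear head's deck beyond the gate; origin at the centre of its underside; to be left alone.
- timer: Loose round bench timer, 58 mm across, 17 mm tall, lying on the gear head's deck on the robot's side of the gate; origin at the centre of its underside; to be left alone.
- amber_bottle: Loose amber glass bottle with black cap, 80 mm wide, 180 mm tall, on the table to the left of the shaker; origin at the centre of its underside; to be left alone.
- media_bottle: Loose clear glass bottle with blue cap, 70 mm wide, 135 mm tall, on the table to the left of the shaker; origin at the centre of its underside; to be left alone.
- red_bowl: Loose red plastic bowl, 170 mm wide, 75 mm tall, on the table left of the shaker, on the robot's side; origin at the centre of its underside; to be left alone.

How it is judged:
By the outcome, as a careful person would: the job done as asked, in the order asked, and still so for the second after the job is handed in, with the robot touching nothing.
It also fails if it takes over 48 s, if anything falls off the work surface, if the arm or the gripper's body presses on something with over 40 N, if the wrist force passes 120 N, or if a joint passes its speed limit or range.

## Working session

There is one attempt and no reset: what is moved stays moved. The work goes in short steps, Python scripts to look and compute and a tool call to move; the robot and the scene stay as the last step left them, time stands still between calls to the robot, and variables do not carry over. Pictures are saved under pics/ and viewed, and the job is handed in when it is done.

Besides the shell and the picture viewer there is one more tool, called after "Emit:" by a JSON object that holds its "op" and its "data". step_arm: Moves the arm, as the interface text tells. Its arguments: {"type":"object","properties":{"motion":{"type":"array"},"jaw":{"type":"number"},"force":{"type":"number"}},"required":["motion"]}

```bash
mkdir -p pics; python3 - <<'E'
from workcell import manip
import cv2,numpy as np
np.set_printoptions(precision=4,suppress=True)
for n in("scene","top"):
    cv2.imwrite(f"pics/{n}0.png",manip.camera(n)); i=manip.camera_info(n); print(n,i)
o=manip.get_obs();print(o)
E
```

```text
scene {'camera_matrix': array([[429.3495,   0.    , 279.6493],
       [  0.    , 429.3495, 209.8965],
       [  0.    ,   0.    ,   1.    ]]), 'R': array([[ 0.2017,  0.9794,  0.0115],
       [ 0.7707, -0.1515, -0.6189],
       [-0.6044,  0.1337, -0.7854]]), 't': array([-0.1674, -0.3032,  1.3193])}
top {'camera_matrix': array([[447.9526,   0.    , 282.7055],
       [  0.    , 447.9526, 216.5367],
       [  0.    ,   0.    ,   1.    ]]), 'R': array([[ 0.106 , -0.9944,  0.0024],
       [-0.9728, -0.1042, -0.2071],
       [ 0.2062,  0.0197, -0.9783]]), 't': array([0.0311, 0.5416, 1.111 ])}
{'clock': 0.1, 'joint_pos': array([-1.3416,  0.3328, -0.0647,  1.4608,  0.0216,  1.3499, -0.0885]), 'joint_velocities': array([ 0.0007, -0.0017, -0.001 , -0.0022, -0.0002, -0.0011,  0.0011]), 'tau': array([  0.002 , -62.6735,   0.0496, -39.2429,   0.0163,   0.0068,
         0.    ]), 'position': array([0.1556, 0.6049, 0.2091]), 'ee_rot': array([ 0.1256,  0.9921, -0.0006, -0.0001]), 'ft_force': array([ 0.2312, -0.872 , -0.7954]), 'torque': array([0.0035, 0.0345, 0.0349]), 'grip_width': 0.9977088543229803}
```

View pics/scene0.png

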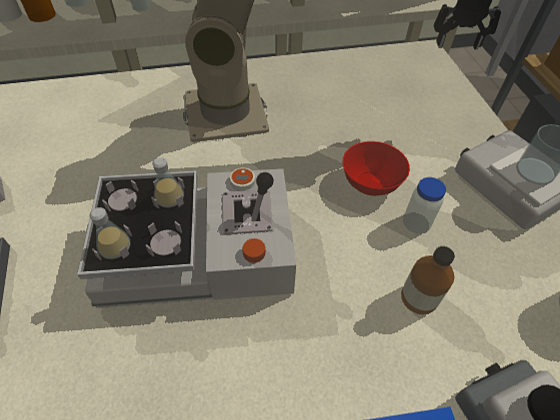

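View pics/top0.png

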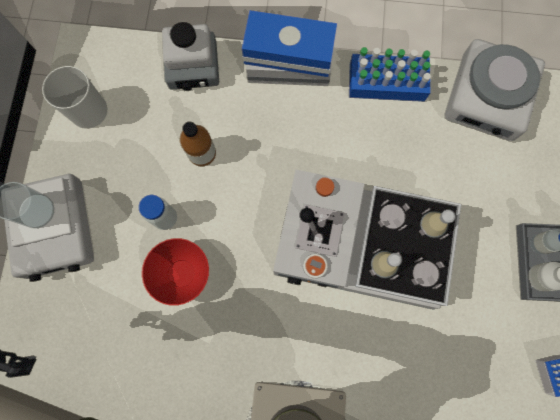

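```bash
python3 - <<'E'
import cv2
a=cv2.imread("pics/scene0.png")[160:300,195:305];cv2.imwrite("pics/s1.png",cv2.resize(a,None,fx=4.2,fy=4.2,interpolation=cv2.INTER_CUBIC))
a=cv2.imread("pics/top0.png")[165:290,270:380];cv2.imwrite("pics/t1.png",cv2.resize(a,None,fx=4.5,fy=4.5,interpolation=cv2.INTER_CUBIC))
E
```

```text
(no output)
```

View pics/s1.png

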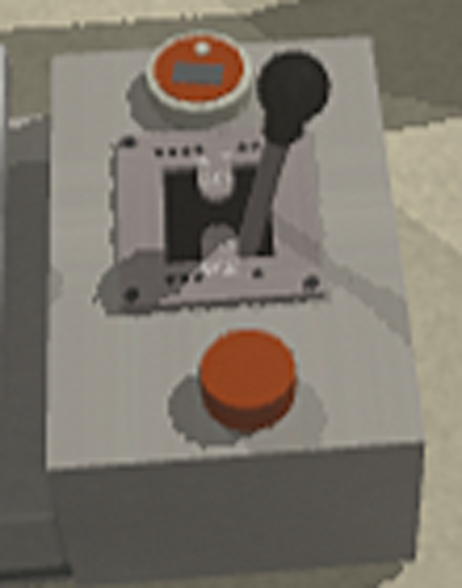

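View pics/t1.png

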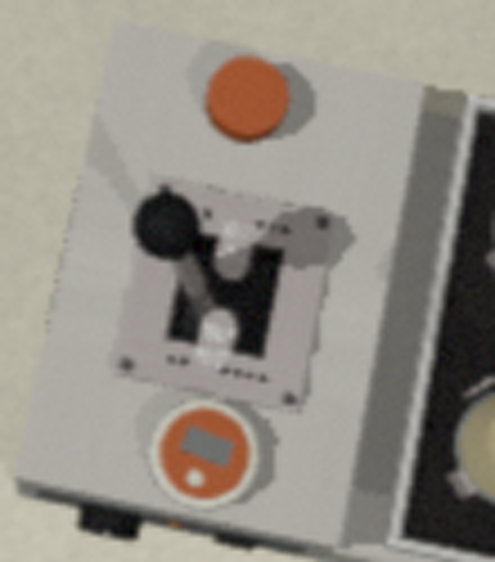

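```bash
cat > h.py <<'E'
import numpy as np
from workcell import manip
np.set_printoptions(precision=4,suppress=True)
def ray(n,p):
    i=manip.camera_info(n);R,t=i["R"],i["t"];d=R.T@np.linalg.solve(i["camera_matrix"],[p[0],p[1],1]);return -R.T@t,d/np.linalg.norm(d)
def atz(n,p,z): c,d=ray(n,p);return c+d*(z-c[2])/d[2]
def tri(ps):
    A=np.zeros((3,3));b=np.zeros(3);L=[]
    for n,p in ps:
        c,d=ray(n,p);M=np.eye(3)-np.outer(d,d);A+=M;b+=M@c;L.append((c,d))
    x=np.linalg.solve(A,b);return x,[np.linalg.norm(np.cross(x-c,d)) for c,d in L]
def proj(n,X):
    i=manip.camera_info(n);v=i["camera_matrix"]@(i["R"]@X+i["t"]);return v[:2]/v[2]
def T(x,y):return (270+(x+.5)/4.5-.5,165+(y+.5)/4.5-.5)
def S(x,y):return (195+(x+.5)/4.2-.5,160+(y+.5)/4.2-.5)
def frame(o,psi,k):
    c,s=np.cos(psi),np.sin(psi);d=k[:2]-o[:2];return np.array([c*d[0]+s*d[1],-s*d[0]+c*d[1],k[2]])
E
python3 - <<'E'
from h import *
fl,fr,nl,nr=[atz("top",T(*p),.132) for p in((165,190),(322,222),(127,364),(290,398))]
print("top",fl,fr,nl,nr,(fl+fr+nl+nr)/4, np.linalg.norm(fl-fr),np.linalg.norm(fl-nl))
d=(fl+fr-nl-nr);print("psi",np.arctan2(d[1],d[0]))
d=(fl+nl-fr-nr);print("psi",np.arctan2(-d[0],d[1]))
sfl,sfr,snr=[atz("scene",S(*p),.132) for p in((311,283),(131,295),(128,143))]
print("scene",sfl,sfr,snr,(sfl+snr)/2)
k,e=tri([("top",T(166,225)),("scene",S(293,86))]);print("knob",k,e)
o=((fl+fr+nl+nr)/4+(sfl+snr)/2)/2
d=(fl+fr-nl-nr);psi=np.arctan2(d[1],d[0]);f=frame(o,psi,k);print(o,psi,f,"fore",np.arcsin(f[0]/.2),"across",np.arctan2(-f[1],f[2]-.035))
for n,p in(("cap_t",("top",T(248,92))),("timer",("top",T(203,450)))): print(n,frame(o,psi,atz(p[0],p[1],.15 if n[0]=="c" else .145)))
E
```

```text
top [0.5496 0.0322 0.132 ] [ 0.541  -0.0541  0.132 ] [0.4525 0.0433 0.132 ] [ 0.4436 -0.0448  0.132 ] [ 0.4967 -0.0059  0.132 ] 0.08673622206560684 0.09774831084985525
psi -0.10476580110884541
psi -0.10056973562516525
scene [0.5516 0.0326 0.132 ] [ 0.5417 -0.055   0.132 ] [ 0.4445 -0.0442  0.132 ] [ 0.4981 -0.0058  0.132 ]
knob [0.5088 0.0331 0.2294] [np.float64(2.6469794153470832e-05), np.float64(2.6469794153498266e-05)]
[ 0.4974 -0.0058  0.132 ] -0.10476580110884541 [0.0073 0.0399 0.2294] fore 0.03643127668461798 across -0.20240833889714616
cap_t [0.1063 0.0103 0.15  ]
timer [-0.0877 -0.0038  0.145 ]
```

Emit:
{"op": "step_arm", "data": {"motion": [[0, 0, -25, 0, 0, -4.2], [0, 0, -40, 0, 0, -4.3], [-16, -19, 0, 0, 0, 0], [-32, -38, 0, 0, 0, 0], [-32, -38, 0, 0, 0, 0], [-32, -38, 0, 0, 0, 0], [-32, -38, 0, 0, 0, 0], [-32, -38, 0, 0, 0, 0], [-32, -38, 0, 0, 0, 0], [-32, -38, 0, 0, 0, 0], [-32, -38, 0, 0, 0, 0], [-32, -38, 0, 0, 0, 0], [0, 0, 0, 0, 0, 0]], "jaw": 0}}

```text
clock: 1.72
position: [0.4292, 0.2008, 0.2726]
ee_rot: [0.049, 0.999, -0.004, -0.002]
ft_force: [-0.6, 0.8, -0.0]
grip_width: -0.001
```

Emit:
{"op": "step_arm", "data": {"motion": [[-35, -40, 0, 0, 0, 0], [-35, -40, 0, 0, 0, 0], [-35, -40, 0, 0, 0, 0], [-33, -38, 0, 0, 0, 0], [0, 0, 0, 0, 0, 0]]}}

```text
clock: 2.35
position: [0.5531, 0.0293, 0.2719]
ee_rot: [0.046, 0.999, -0.004, -0.003]
ft_force: [-0.2, -0.3, 0.3]
grip_width: 0.001
```

```bash
cat >> h.py <<'E'
import cv2
O=np.array([.4974,-.0058]);PSI=-.103
def loc():
    o=manip.get_obs();p=o["position"];f=frame(O,PSI,p);return o["clock"],f*1000,o["ft_force"]
def snap(k):
    ims=[]
    for n,(r,c,s) in (("top",((165,290),(270,380),4.5)),("scene",((160,300),(195,305),4.2))):
        im=manip.camera(n);cv2.imwrite(f"pics/{n}{k}.png",im)
        a=im[r[0]:r[1],c[0]:c[1]];a=cv2.resize(a,None,fx=s,fy=s,interpolation=cv2.INTER_CUBIC)
        b=np.zeros((590,a.shape[1],3),np.uint8);b[:a.shape[0]]=a[:590];ims.append(b)
        if n=="top":w=a.shape[1]
    m=np.hstack(ims)[:, :800] if 0 else cv2.hconcat(ims);cv2.imwrite(f"pics/c{k}.png",m);print(m.shape,w)
E
python3 -c "
from h import *
print(loc());snap(1)"
```

```text
(2.35, array([ 51.8027,  40.6796, 271.9067]), array([-0.1959, -0.2791,  0.2558]))
(590, 957, 3) 495
```

```bash
sed -i 's/m=np.hstack.*$/m=cv2.hconcat(ims);cv2.imwrite(f"pics\/c{k}.png",cv2.resize(m,(797,491),interpolation=cv2.INTER_AREA))/' h.py
python3 -c "
import cv2;m=cv2.imread('pics/c1.png');cv2.imwrite('pics/c1b.png',cv2.resize(m,(797,491)))"
```

```text
(no output)
```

View pics/c1b.png

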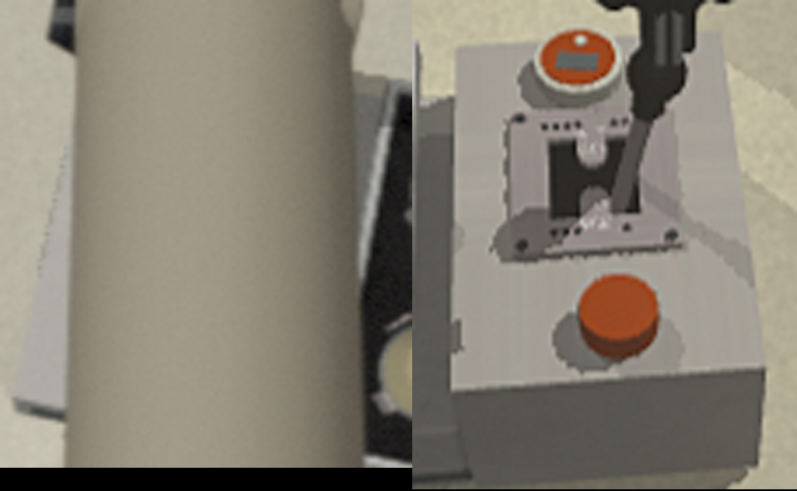

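Emit:
{"op": "step_arm", "data": {"motion": [[0, 0, 28, 0, 0, 0], [0, 0, 28, 0, 0, 0], [0, 0, 0, 0, 0, 0], [5, 0, 0, 0, 0, 0], [5, 0, 0, 0, 0, 0], [4, 0, 0, 0, 0, 0], [0, 0, 0, 0, 0, 0]]}}

```text
clock: 3.32
position: [0.5358, 0.0425, 0.2184]
ee_rot: [0.038, 0.999, -0.001, -0.002]
ft_force: [-0.3, -0.3, -0.5]
grip_width: 0.0
```

```bash
python3 -c "
from h import *
print(loc());snap(2)"
```

```text
(3.325, array([ 33.219 ,  52.008 , 218.3506]), array([-0.3306, -0.2583, -0.4755]))
```

View pics/c2.png

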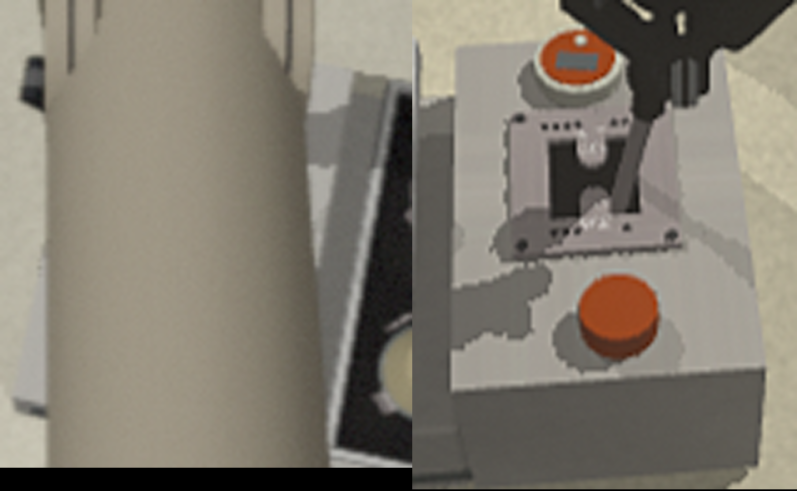

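Emit:
{"op": "step_arm", "data": {"motion": [[-7, -6, 0, 0, 0, 1], [0, -5, 0, 0, 0, 0.5], [0, 0, 0, 0, 0, 0]]}}

```text
clock: 3.8
position: [0.5428, 0.0294, 0.218]
ee_rot: [0.053, 0.999, -0.001, -0.002]
ft_force: [-0.3, -0.4, 0.1]
grip_width: 0.003
```

```bash
python3 -c "
from h import *
print(loc());print(manip.get_obs())"
```

```text
(3.8, array([ 41.554 ,  39.6735, 218.0226]), array([-0.2911, -0.4188,  0.0921]))
{'clock': 3.8, 'joint_pos': array([-0.6072,  0.1523,  0.523 ,  1.6884, -0.0757,  1.3257,  1.3952]), 'joint_velocities': array([ 0.0015,  0.0074, -0.0018, -0.006 , -0.004 ,  0.0012,  0.0005]), 'tau': array([  0.1454, -42.9152,   3.558 , -38.8063,   0.0602,   0.0229,
         0.0034]), 'position': array([0.5428, 0.0294, 0.218 ]), 'ee_rot': array([ 0.0525,  0.9986, -0.0015, -0.0018]), 'ft_force': array([-0.2911, -0.4188,  0.0921]), 'torque': array([-0.0251, -0.0537,  0.0209]), 'grip_width': 0.0025103339633179337}
```

Emit:
{"op": "step_arm", "data": {"motion": [[4, 0, 0, 0, 0, 0], [3, 0, 0, 0, 0, 0], [2, 0, 0, 0, 0, 0], [0, 0, 0, 0, 0, 0]]}}

```text
clock: 4.3
position: [0.533, 0.0307, 0.218]
ee_rot: [0.052, 0.999, -0.001, -0.002]
ft_force: [0.0, -0.0, -0.0]
grip_width: 0.002
```

```bash
python3 -c "
from h import *
print(loc());snap(3)"
```

```text
(4.3, array([ 31.6275,  39.9539, 218.0065]), array([ 0.0183, -0.0235, -0.0214]))
```

View pics/c3.png

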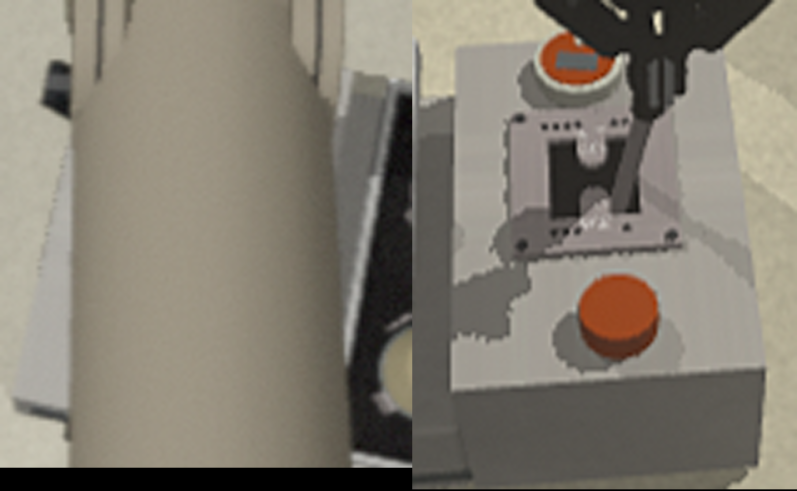

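Emit:
{"op": "step_arm", "data": {"motion": [[2, 0, 0, 0, 0, 0], [2, 0, 0, 0, 0, 0]]}}

```text
clock: 4.65
position: [0.5294, 0.031, 0.2181]
ee_rot: [0.052, 0.999, -0.002, -0.002]
ft_force: [2.6, -0.6, 0.7]
grip_width: -0.0
```

```bash
python3 - <<'E'
from h import *
def W(x,y,z):
    c,s=np.cos(PSI),np.sin(PSI);return np.array([O[0]+c*x-s*y,O[1]+s*x+c*y,z])
ims=[]
for f,col in((0.,(0,255,0)),(.036,(0,0,255))):
  for n,(r,c,s) in (("top",((165,290),(270,380),4.5)),("scene",((160,300),(195,305),4.2))):
    im=cv2.imread(f"pics/{n}0.png")[r[0]:r[1],c[0]:c[1]];im=cv2.resize(im,None,fx=6,fy=6,interpolation=cv2.INTER_CUBIC)
    def P(X): 
        p=proj(n,X);return (int((p[0]-c[0]+.5)*6),int((p[1]-r[0]+.5)*6))
    a=-.195
    L=lambda d:W(d*np.sin(f),-d*np.cos(f)*np.sin(a),.035+d*np.cos(f)*np.cos(a))
    cv2.line(im,P(L(.1)),P(L(.2)),col,1);cv2.circle(im,P(L(.2)),int(.017*440/.9*6),col,1)
    for x,y in((0,0),(.023,-.018),(.032,.018),(-.032,.018),(0,.027)): cv2.circle(im,P(W(x,y,.132)),3,(255,255,0),-1)
    x,y=P(L(.15));im=im[max(0,y-180):,max(0,x-200):][:290,:390]
    b=np.zeros((290,390,3),np.uint8);b[:im.shape[0],:im.shape[1]]=im;ims.append(b)
cv2.imwrite("pics/ov.png",cv2.vconcat([cv2.hconcat(ims[:2]),cv2.hconcat(ims[2:])]))
E
```

```text
(no output)
```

View pics/ov.png

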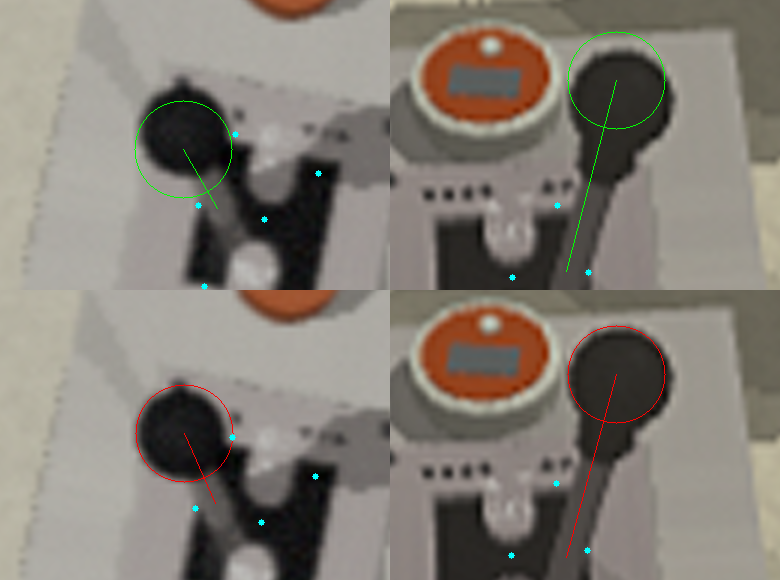

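```bash
python3 - <<'E'
from h import *
print(loc())
snap(4)
r=[cv2.imread(f"pics/scene{k}.png")[178:224,240:280] for k in(0,1,2,3,4)]
cv2.imwrite("pics/cmp.png",cv2.hconcat([cv2.resize(x,None,fx=4,fy=4,interpolation=cv2.INTER_CUBIC) for x in r]))
E
```

```text
(4.65, array([ 28.0293,  39.8837, 218.1053]), array([ 2.5836, -0.6144,  0.7329]))
```

View pics/cmp.png

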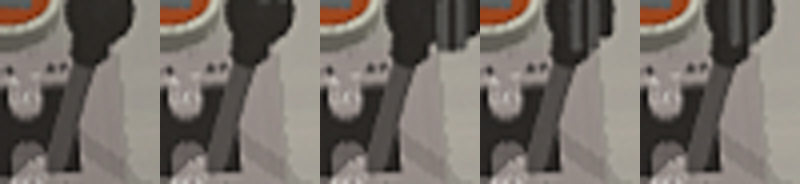

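Emit:
{"op": "step_arm", "data": {"motion": [[2, 0, 0, 0, 0, 0], [2, 0, 0, 0, 0, 0], [2, 0, 0, 0, 0, 0]]}}

```text
clock: 5.12
position: [0.5242, 0.0316, 0.2187]
ee_rot: [0.052, 0.999, -0.001, -0.0]
ft_force: [2.9, 0.7, -0.2]
grip_width: -0.003
```

```bash
python3 - <<'E'
from h import *
print(loc())
snap(5)
r=[cv2.imread(f"pics/scene{k}.png")[178:224,240:280] for k in(0,3,4,5)]
cv2.imwrite("pics/cmp2.png",cv2.hconcat([cv2.resize(x,None,fx=5,fy=5,interpolation=cv2.INTER_CUBIC) for x in r]))
E
```

```text
(5.125, array([ 22.7756,  39.9079, 218.7326]), array([ 2.8642,  0.6698, -0.1533]))
```

View pics/cmp2.png

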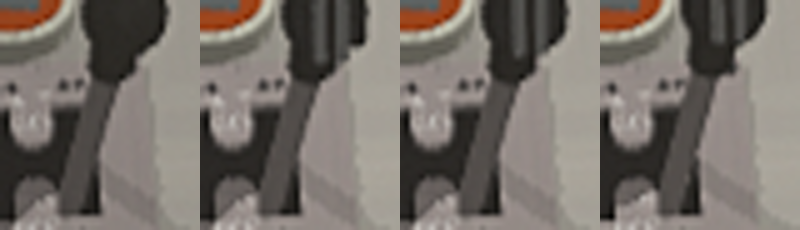

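Emit:
{"op": "step_arm", "data": {"motion": [[-10, 0, 0, 0, 0, 0], [-16, 0, 0, 0, 0, 0], [0, 15, 0, 0, 0, 0], [0, 15, 0, 0, 0, 0], [0, 12, 0, 0, 0, 0], [0, 0, 0, 0, 0, 0], [16, 0, 0, 0, 0, 0], [16, 0, 0, 0, 0, 0], [14, 0, 0, 0, 0, 0], [0, 0, 0, 0, 0, 0]]}}

```text
clock: 6.48
position: [0.506, 0.0788, 0.2174]
ee_rot: [0.051, 0.999, -0.001, -0.003]
ft_force: [0.3, -0.8, -0.1]
grip_width: -0.0
```

```bash
python3 - <<'E'
from h import *
print(loc())
snap(6)
r=[cv2.imread(f"pics/scene{k}.png")[165:230,225:300] for k in(0,6)]
cv2.imwrite("pics/cmp3.png",cv2.hconcat([cv2.resize(x,None,fx=5,fy=5,interpolation=cv2.INTER_CUBIC) for x in r]))
E
```

```text
(6.475, array([ -0.12  ,  85.0311, 217.4434]), array([ 0.2881, -0.7874, -0.0607]))
```

View pics/cmp3.png

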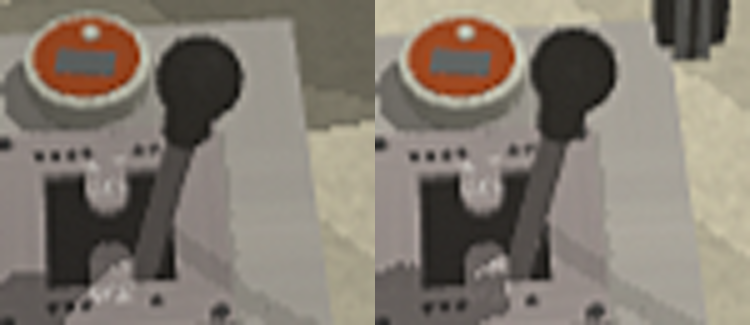

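Emit:
{"op": "step_arm", "data": {"motion": [[-2, -8, 0, 0, 0, 0], [0, -6, 0, 0, 0, 0], [0, -4, 0, 0, 0, 0], [0, -4, 0, 0, 0, 0], [0, -4, 0, 0, 0, 0], [0, -4, 0, 0, 0, 0]]}}

```text
clock: 7.32
position: [0.5073, 0.0476, 0.2183]
ee_rot: [0.051, 0.999, -0.001, -0.002]
ft_force: [-0.7, 4.3, 4.9]
grip_width: -0.004
```

```bash
python3 - <<'E'
from h import *
print(loc())
snap(7)
r=[cv2.imread(f"pics/scene{k}.png")[165:230,225:300] for k in(6,7)]
cv2.imwrite("pics/cmp4.png",cv2.hconcat([cv2.resize(x,None,fx=5,fy=5,interpolation=cv2.INTER_CUBIC) for x in r]))
E
```

```text
(7.325, array([  4.364 ,  54.0948, 218.2746]), array([-0.7386,  4.3352,  4.9083]))
```

View pics/cmp4.png

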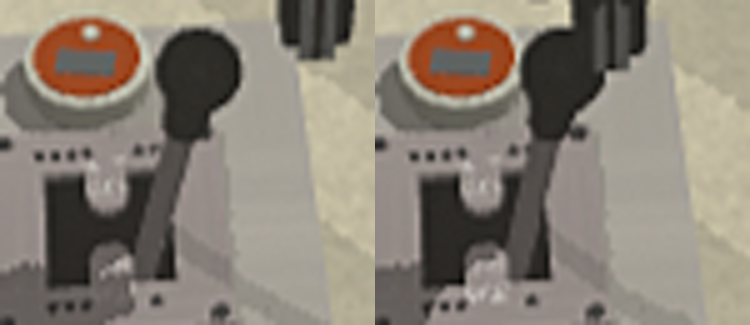

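Emit:
{"op": "step_arm", "data": {"motion": [[0, -4, 0, 0, 0, 0], [0, -4, 0, 0, 0, 0], [0, -4, 0, 0, 0, 0], [0, -4, 0, 0, 0, 0]]}}

```text
clock: 7.92
position: [0.5068, 0.0344, 0.221]
ee_rot: [0.05, 0.999, 0.002, -0.0]
ft_force: [-1.5, 4.3, 5.1]
grip_width: -0.001
```

```bash
python3 - <<'E'
from h import *
print(loc())
snap(8)
r=[cv2.imread(f"pics/scene{k}.png")[165:230,225:300] for k in(7,8)]
cv2.imwrite("pics/cmp5.png",cv2.hconcat([cv2.resize(x,None,fx=5,fy=5,interpolation=cv2.INTER_CUBIC) for x in r]))
E
```

```text
(7.925, array([  5.2206,  40.9676, 220.9694]), array([-1.4556,  4.2687,  5.1062]))
```

View pics/cmp5.png

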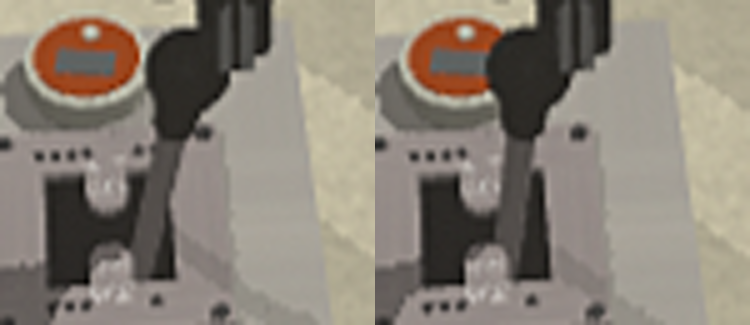

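Emit:
{"op": "step_arm", "data": {"motion": [[0, -5, 1, 0, 0, 0], [0, -5, 1, 0, 0, 0], [0, -5, 1, 0, 0, 0], [0, -5, 1, 0, 0, 0], [0, -5, 1, 0, 0, 0], [0, -5, 1, 0, 0, 0]]}}

```text
clock: 8.78
position: [0.507, 0.0098, 0.2227]
ee_rot: [0.046, 0.999, 0.008, 0.005]
ft_force: [-4.2, 5.0, 11.4]
grip_width: 0.001
```

```bash
python3 - <<'E'
from h import *
print(loc())
snap(9)
r=[cv2.imread(f"pics/scene{k}.png")[165:230,225:300] for k in(8,9)]
cv2.imwrite("pics/cmp6.png",cv2.hconcat([cv2.resize(x,None,fx=5,fy=5,interpolation=cv2.INTER_CUBIC) for x in r]))
E
```

```text
(8.775, array([  7.9132,  16.5071, 222.6974]), array([-4.1794,  4.9534, 11.3538]))
```

View pics/cmp6.png

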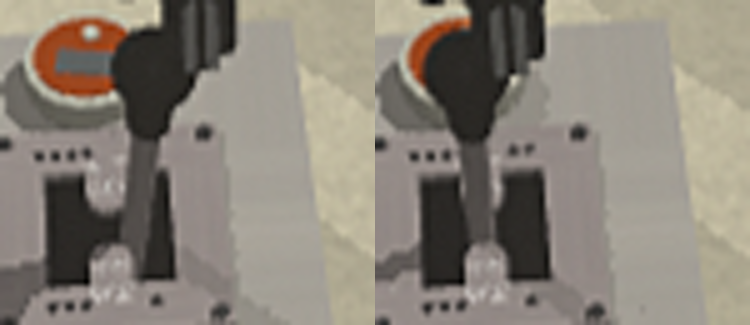

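```bash
python3 - <<'E'
from h import *
o=manip.get_obs();p=o["position"];q=proj("scene",p);print("tcp in crop",(q-[225,165]+.5)*5, o["ft_force"])
from scipy.optimize import least_squares
def W(x,y,z):
    c,s=np.cos(PSI),np.sin(PSI);return np.array([O[0]+c*x-s*y,O[1]+s*x+c*y,z])
def K(f,a):return W(.2*np.sin(f),-.2*np.cos(f)*np.sin(a),.035+.2*np.cos(f)*np.cos(a))
for nm,(u,v) in dict(i0=(200,78),i6=(198,71),i8=(152,70),i9=(94,72)).items():
    px=np.array([u,v])/5+[225,165]-.5
    s=least_squares(lambda t:proj("scene",K(*t))-px,[0,0]);print(nm,s.x,frame(O,PSI,K(*s.x))*1000)
E
```

```text
tcp in crop [138.1845  95.2093] [-2.4736  3.7355  9.337 ]
i0 [ 0.0431 -0.2017] [  8.6099  40.0233 230.7652]
i6 [ 0.0254 -0.199 ] [  5.083   39.5227 230.9901]
i8 [ 0.0274 -0.1085] [  5.4793  21.6561 233.7486]
i9 [0.0279 0.0038] [  5.5886  -0.7553 234.9205]
```

```bash
python3 - <<'E'
from h import *
def W(x,y,z):
    c,s=np.cos(PSI),np.sin(PSI);return np.array([O[0]+c*x-s*y,O[1]+s*x+c*y,z])
for z in(.217,.225,.23,.235):print(z,(proj("scene",W(-.0001,.085,z))-[225,165]+.5)*5)
a=cv2.imread("pics/scene6.png")[150:190,262:312];cv2.imwrite("pics/tip.png",cv2.resize(a,None,fx=12,fy=12,interpolation=cv2.INTER_CUBIC))
print((proj("scene",W(-.0001,.085,.2174))-[262,150]+.5)*12)
E
```

```text
0.217 [311.6787  77.5873]
0.225 [312.1776  63.9341]
0.23 [312.4931  55.2975]
0.235 [312.8116  46.5802]
[304.0884 364.5825]
```

View pics/tip.png

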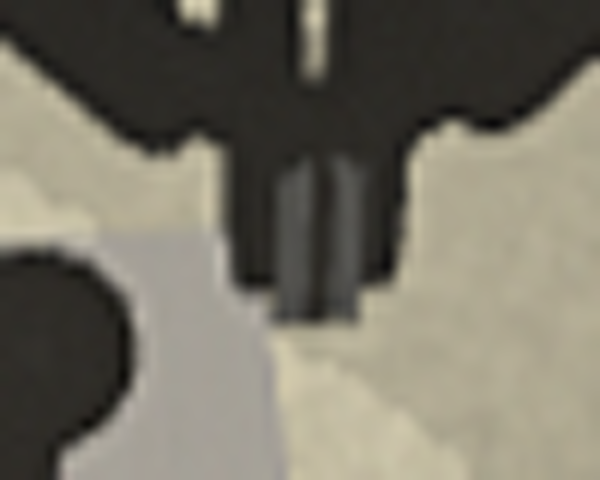

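Emit:
{"op": "step_arm", "data": {"motion": [[0, 8, 0, 0, 0, 0], [0, 8, 0, 0, 0, 0], [0, 0, 0, 0, 0, 0]]}}

```text
clock: 9.25
position: [0.5081, 0.0251, 0.2223]
ee_rot: [0.047, 0.999, 0.007, 0.004]
ft_force: [0.3, 0.8, -0.6]
grip_width: -0.004
```

```bash
cat >> h.py <<'E'
from scipy.spatial.transform import Rotation as Ro
def corr(target):  # target in shaker frame mm
    o=manip.get_obs();R=Ro.from_quat(o["ee_rot"])
    Rt=Ro.from_euler('z',PSI)*Ro.from_matrix(np.diag([-1.,1,-1]))
    c,s=np.cos(PSI),np.sin(PSI);x,y,z=np.array(target)/1000
    w=np.array([O[0]+c*x-s*y,O[1]+s*x+c*y,z])
    print("shift",R.inv().apply(w-o["position"])*1000,"rot",(R.inv()*Rt).as_rotvec(degrees=True))
E
python3 -c "
from h import *
print(loc());corr((5,33,212))"
```

```text
(9.25, array([  7.4211,  31.815 , 222.3403]), array([ 0.3404,  0.8418, -0.6087]))
shift [ 2.4947  1.0668 10.3356] rot [0.7871 0.4686 0.5557]
```

Emit:
{"op": "step_arm", "data": {"motion": [[2, 7, 0, 0.8, 0.5, 0.6], [0, 0, 10, 0, 0, 0], [0, 0, 0, 0, 0, 0]]}}

```text
clock: 9.62
position: [0.5063, 0.0324, 0.2111]
ee_rot: [0.052, 0.999, -0.001, -0.001]
ft_force: [-0.7, -0.6, 0.1]
grip_width: 0.002
```

```bash
python3 -c "
from h import *
print(loc());corr((5,33,212));snap(10)
a=cv2.imread('pics/scene10.png')[150:230,220:300];cv2.imwrite('pics/d10.png',cv2.resize(a,None,fx=7,fy=7,interpolation=cv2.INTER_CUBIC))"
```

```text
(9.625, array([  4.908 ,  38.8891, 211.0687]), array([-0.7242, -0.6034,  0.1019]))
shift [-0.0992 -5.891  -0.9182] rot [-0.1294 -0.1219 -0.0885]
```

View pics/d10.png

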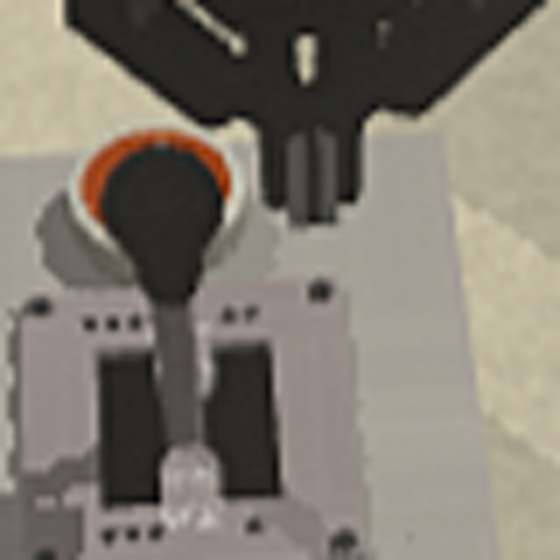

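Emit:
{"op": "step_arm", "data": {"motion": [[0, -5, 0, 0, 0, 0], [0, -5, 0, 0, 0, 0], [0, -5, 0, 0, 0, 0], [0, -5, 0, 0, 0, 0], [0, -5, 0, 0, 0, 0]]}}

```text
clock: 10.35
position: [0.5043, 0.0066, 0.2127]
ee_rot: [0.052, 0.999, 0.0, 0.0]
ft_force: [0.2, 2.4, 0.6]
grip_width: -0.004
```

```bash
python3 -c "
from h import *
print(loc());corr((5,10,212));snap(11)
a=cv2.imread('pics/scene11.png')[150:230,220:300];cv2.imwrite('pics/d11.png',cv2.resize(a,None,fx=7,fy=7,interpolation=cv2.INTER_CUBIC))"
```

```text
(10.35, array([  5.6091,  13.0405, 212.6594]), array([0.1792, 2.4366, 0.5918]))
shift [ 0.6052 -3.0415  0.6583] rot [ 0.0187  0.0128 -0.0762]
```

View pics/d11.png

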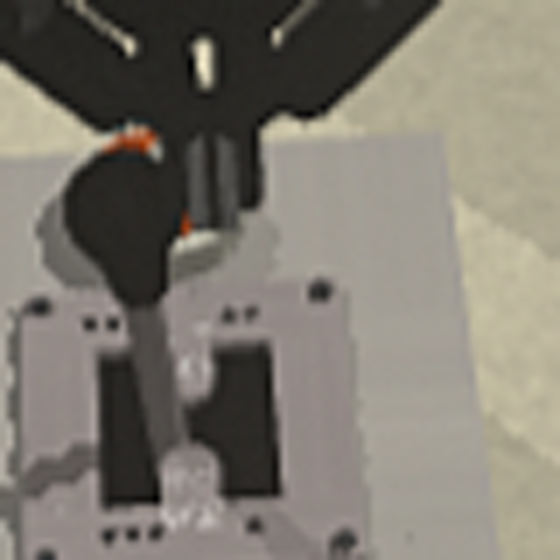

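Emit:
{"op": "step_arm", "data": {"motion": [[0, -5, 1, 0, 0, 0], [0, -5, 0, 0, 0, 0], [0, -5, 0, 0, 0, 0], [0, -4, 0, 0, 0, 0]]}}

```text
clock: 10.95
position: [0.5021, -0.0135, 0.2116]
ee_rot: [0.052, 0.999, 0.0, 0.0]
ft_force: [0.2, 2.6, -0.5]
grip_width: 0.002
```

```bash
python3 -c "
from h import *
print(loc());corr((5,-9,212));snap(12)
a=cv2.imread('pics/scene12.png')[150:230,220:300];cv2.imwrite('pics/d12.png',cv2.resize(a,None,fx=7,fy=7,interpolation=cv2.INTER_CUBIC))"
```

```text
(10.95, array([  5.501 ,  -7.1639, 211.5685]), array([ 0.1716,  2.5985, -0.4933]))
shift [ 0.4983 -1.8367 -0.432 ] rot [ 0.0154  0.002  -0.0839]
```

View pics/d12.png

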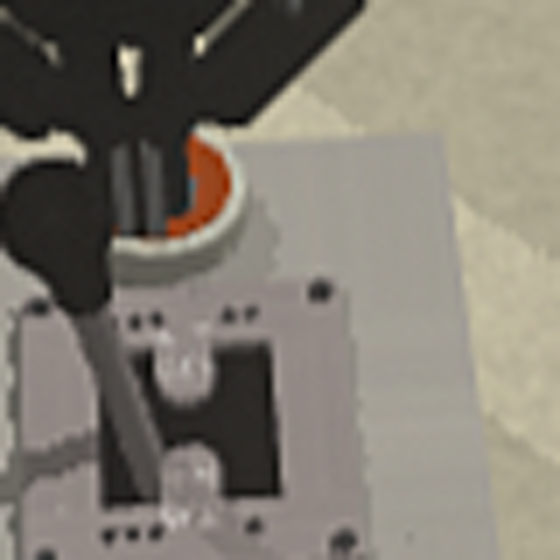

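```bash
cat >> h.py <<'E'
from scipy.optimize import least_squares
def K(f,a):
    x,y,z=.2*np.sin(f),-.2*np.cos(f)*np.sin(a),.035+.2*np.cos(f)*np.cos(a)
    c,s=np.cos(PSI),np.sin(PSI);return np.array([O[0]+c*x-s*y,O[1]+s*x+c*y,z])
def lev(u,v,n="scene"):
    s=least_squares(lambda t:proj(n,K(*t))-np.array([u,v]),[0,0]);print("f,a",s.x,"knob",frame(O,PSI,K(*s.x))*1000)
E
python3 -c "
from h import *
lev(220+58/7-.5,150+212/7-.5)"
```

```text
f,a [0.0154 0.1545] knob [  3.0848 -30.7681 232.5951]
```

Emit:
{"op": "step_arm", "data": {"motion": [[0, -3, 0, 0, 0, 0], [0, -3, 0, 0, 0, 0], [0, -2, 0, 0, 0, 0]]}}

```text
clock: 11.42
position: [0.5012, -0.0219, 0.2115]
ee_rot: [0.052, 0.999, 0.0, -0.0]
ft_force: [0.9, 1.9, -0.8]
grip_width: -0.0
```

```bash
python3 -c "
from h import *
print(loc());snap(13)
a=cv2.imread('pics/scene13.png')[150:230,210:290];cv2.imwrite('pics/d13.png',cv2.resize(a,None,fx=7,fy=7,interpolation=cv2.INTER_CUBIC))"
```

```text
(11.425, array([  5.454 , -15.5783, 211.4614]), array([ 0.9282,  1.9123, -0.7935]))
```

View pics/d13.png

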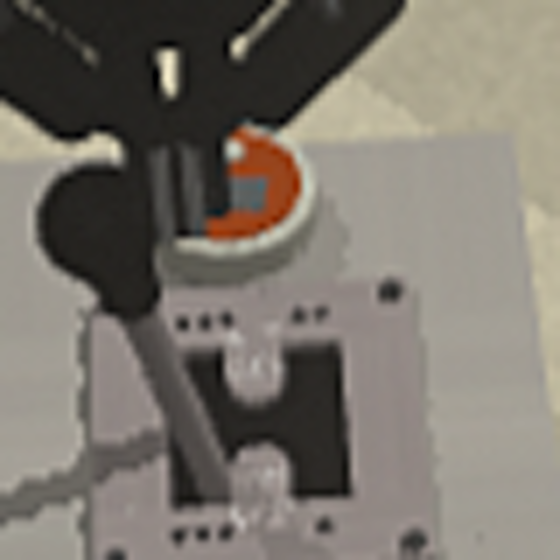

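```bash
python3 -c "
from h import *
lev(210+98/7-.5,150+219/7-.5)"
```

```text
f,a [0.0179 0.1972] knob [  3.5787 -39.1758 231.093 ]
```

Emit:
{"op": "step_arm", "data": {"motion": [[0, 10, 0, 0, 0, 0], [0, 12, 0, 0, 0, 0], [16, 0, 0, 0, 0, 0], [20, 0, 0, 0, 0, 0], [18, 0, 0, 0, 0, 0], [0, 0, 0, 0, 0, 0], [0, -14, 0, 0, 0, 0], [0, -14, 0, 0, 0, 0], [0, 0, 0, 0, 0, 0]]}}

```text
clock: 12.65
position: [0.4474, -0.0212, 0.2117]
ee_rot: [0.052, 0.999, -0.002, 0.001]
ft_force: [0.5, 0.3, 0.4]
grip_width: -0.002
```

```bash
python3 -c "
from h import *
print(loc());corr((-48,-38,212));snap(14)
a=cv2.imread('pics/scene14.png')[150:230,210:290];cv2.imwrite('pics/d14.png',cv2.resize(a,None,fx=7,fy=7,interpolation=cv2.INTER_CUBIC))"
```

```text
(12.65, array([-48.1816, -20.4498, 211.7167]), array([0.5484, 0.2874, 0.3705]))
shift [ -0.194  -17.551   -0.2196] rot [-0.2074  0.0775 -0.0394]
```

View pics/d14.png

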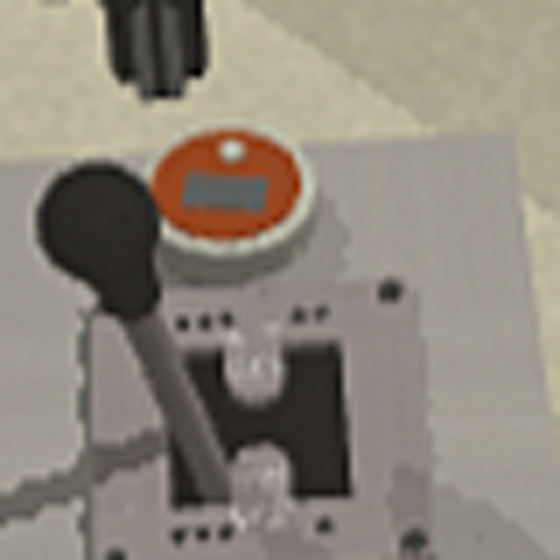

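Emit:
{"op": "step_arm", "data": {"motion": [[0, -10, 0, 0, 0, 0], [0, -8, 0, 0, 0, 0], [0, 0, 0, 0, 0, 0], [-7, 0, 0, 0, 0, 0], [-7, 0, 0, 0, 0, 0], [0, 0, 0, 0, 0, 0]]}}

```text
clock: 13.5
position: [0.4607, -0.0399, 0.2117]
ee_rot: [0.05, 0.999, -0.002, 0.001]
ft_force: [0.3, -0.3, -0.2]
grip_width: 0.003
```

```bash
python3 -c "
from h import *
print(loc());corr((-34,-38,212))"
```

```text
(13.5, array([-32.9991, -37.6533, 211.6598]), array([ 0.2787, -0.3066, -0.2387]))
shift [ 1.0012 -0.3458 -0.3402] rot [-0.2129  0.0744  0.1229]
```

Emit:
{"op": "step_arm", "data": {"motion": [[-4, 0, 0, 0, 0, 0], [-4, 0, 0, 0, 0, 0], [-4, 0, 0, 0, 0, 0], [-4, 0, 0, 0, 0, 0], [-4, 0, 0, 0, 0, 0]]}}

```text
clock: 14.12
position: [0.481, -0.0419, 0.2116]
ee_rot: [0.05, 0.999, -0.002, -0.001]
ft_force: [-3.1, -0.0, 3.6]
grip_width: 0.0
```

```bash
python3 -c "
from h import *
print(loc());corr((-13,-38,212));snap(15)
a=cv2.imread('pics/scene15.png')[150:230,210:290];cv2.imwrite('pics/d15.png',cv2.resize(a,None,fx=7,fy=7,interpolation=cv2.INTER_CUBIC))"
```

```text
(14.125, array([-12.6353, -37.585 , 211.597 ]), array([-3.136 , -0.0151,  3.5732]))
shift [ 0.366  -0.4157 -0.401 ] rot [-0.2186 -0.0526  0.1344]
```

View pics/d15.png

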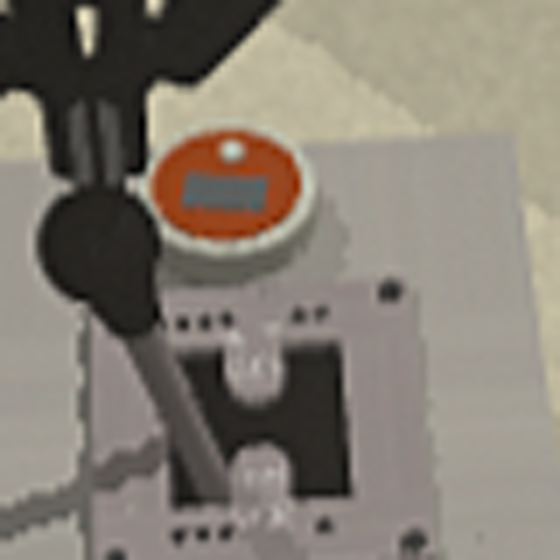

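Emit:
{"op": "step_arm", "data": {"motion": [[4, 0, 0, 0, 0, 0], [0, 0, 8, 0, 0, 0], [-5, 0, 2, 0, 0, 0], [-4, 0, 0, 0, 0, 0], [-4, 0, 0, 0, 0, 0], [-4, 0, 0, 0, 0, 0]]}}

```text
clock: 14.98
position: [0.4942, -0.0431, 0.2004]
ee_rot: [0.05, 0.999, -0.002, -0.001]
ft_force: [-3.0, 0.4, 0.9]
grip_width: -0.001
```

```bash
python3 -c "
from h import *
lev(210+98/7-.5,150+243/7-.5)
print(loc());corr((0,-38,203));snap(16)
a=cv2.imread('pics/scene16.png')[150:230,210:290];cv2.imwrite('pics/d16.png',cv2.resize(a,None,fx=7,fy=7,interpolation=cv2.INTER_CUBIC))"
```

```text
f,a [0.0607 0.1985] knob [ 12.1253 -39.3768 230.7101]
(14.975, array([  0.695 , -37.4421, 200.3859]), array([-3.0366,  0.3964,  0.9045]))
shift [ 0.701  -0.5663 -2.6107] rot [-0.2228 -0.1006  0.1481]
```

View pics/d16.png

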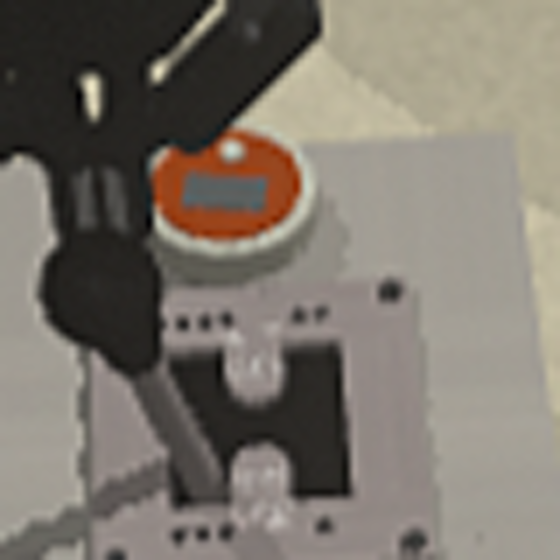

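Emit:
{"op": "step_arm", "data": {"motion": [[-4, 0, 0, 0, 0, 0], [-4, 0, 0, 0, 0, 0], [-3, 0, 0, 0, 0, 0], [-2, 0, 0, 0, 0, 0]]}}

```text
clock: 15.58
position: [0.5072, -0.0442, 0.1994]
ee_rot: [0.05, 0.999, -0.002, -0.002]
ft_force: [-4.6, 1.2, -1.7]
grip_width: -0.001
```

```bash
python3 -c "
from h import *
lev(210+102/7-.5,150+288/7-.5)
print(loc());corr((15,-38,200));snap(17)
a=cv2.imread('pics/scene17.png')[160:240,210:290];cv2.imwrite('pics/d17.png',cv2.resize(a,None,fx=7,fy=7,interpolation=cv2.INTER_CUBIC))"
```

```text
f,a [0.1372 0.1967] knob [ 27.3602 -38.7167 229.2999]
(15.575, array([ 13.6669, -37.1678, 199.3514]), array([-4.6335,  1.2001, -1.7216]))
shift [-1.328  -0.8389 -0.6503] rot [-0.2429 -0.2264  0.1705]
```

View pics/d17.png

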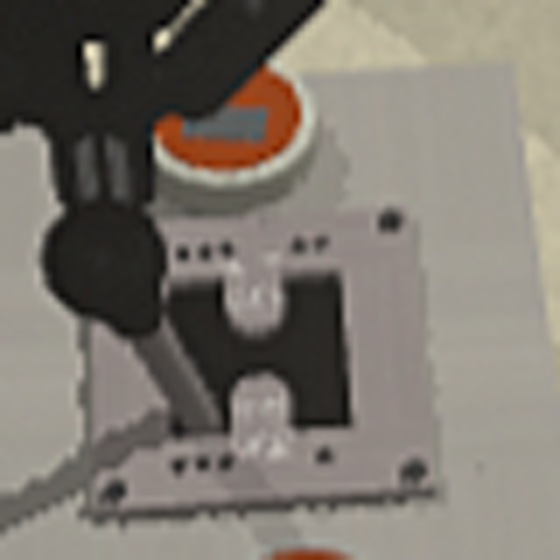

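Emit:
{"op": "step_arm", "data": {"motion": [[-3, 0, 0, 0, 0, 0], [-2, 0, 0, 0, 0, 0]]}}

```text
clock: 15.92
position: [0.5121, -0.0446, 0.1992]
ee_rot: [0.05, 0.999, -0.002, -0.002]
ft_force: [-3.0, 0.6, -3.1]
grip_width: -0.0
```

```bash
python3 -c "
from h import *
lev(210+103/7-.5,160+258/7-.5)
print(loc())"
```

```text
f,a [0.2002 0.1998] knob [ 39.7702 -38.8959 227.1079]
(15.925, array([ 18.6151, -37.0643, 199.1641]), array([-3.0041,  0.6138, -3.1368]))
```

Emit:
{"op": "step_arm", "data": {"motion": [[-1.5, 0, 0, 0, 0, 0], [-1.5, 0, 0, 0, 0, 0]]}}

```text
clock: 16.18
position: [0.5149, -0.0449, 0.1989]
ee_rot: [0.05, 0.999, -0.002, -0.003]
ft_force: [-6.6, 1.2, -2.0]
grip_width: 0.001
```

Emit:
{"op": "step_arm", "data": {"motion": [[-1.5, 0, 0, 0, 0, 0]]}}

```text
clock: 16.3
position: [0.5155, -0.045, 0.1987]
ee_rot: [0.05, 0.999, -0.002, -0.004]
ft_force: [-11.3, 1.0, 1.1]
grip_width: 0.0
```

```bash
python3 -c "
from h import *
print(loc());snap(18)
a=cv2.imread('pics/scene18.png')[160:240,210:290];cv2.imwrite('pics/d18.png',cv2.resize(a,None,fx=7,fy=7,interpolation=cv2.INTER_CUBIC))"
```

```text
(16.3, array([ 21.9928, -37.1211, 198.701 ]), array([-11.2893,   1.0138,   1.0676]))
```

View pics/d18.png

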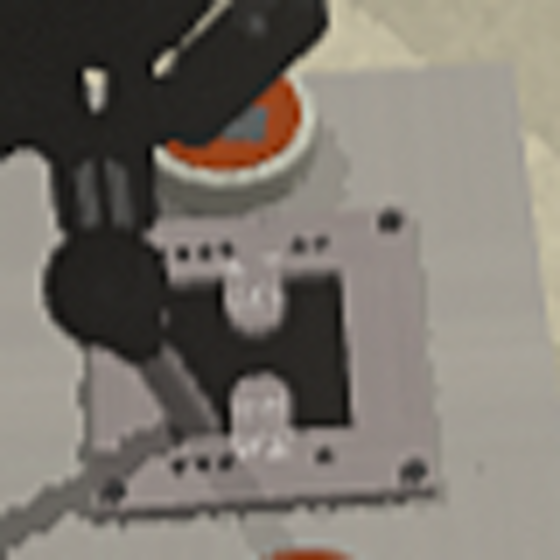

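Emit:
{"op": "step_arm", "data": {"motion": [[6, 0, 0, 0, 0, 0], [14, 0, 0, 0, 0, 0], [20, 0, 0, 0, 0, 0], [20, 0, 0, 0, 0, 0], [0, 0, -30, 0, 0, 0], [0, 0, -40, 0, 0, 0], [0, 40, 0, 0, 0, 0], [0, 40, 0, 0, 0, 0], [0, 40, 0, 0, 0, 0], [0, 40, 0, 0, 0, 0], [0, 40, 0, 0, 0, 0], [0, 0, 0, 0, 0, 0]]}}

```text
clock: 17.9
position: [0.4857, 0.1655, 0.2812]
ee_rot: [0.053, 0.999, 0.003, 0.014]
ft_force: [-0.7, -1.1, 0.4]
grip_width: -0.001
```

```bash
python3 -c "
from h import *
print(loc());snap(19)
a=cv2.imread('pics/scene19.png')[160:240,210:290];cv2.imwrite('pics/d19.png',cv2.resize(a,None,fx=7,fy=7,interpolation=cv2.INTER_CUBIC))"
```

```text
(17.9, array([-29.2074, 169.1437, 281.2398]), array([-0.7215, -1.08  ,  0.4239]))
```

View pics/d19.png

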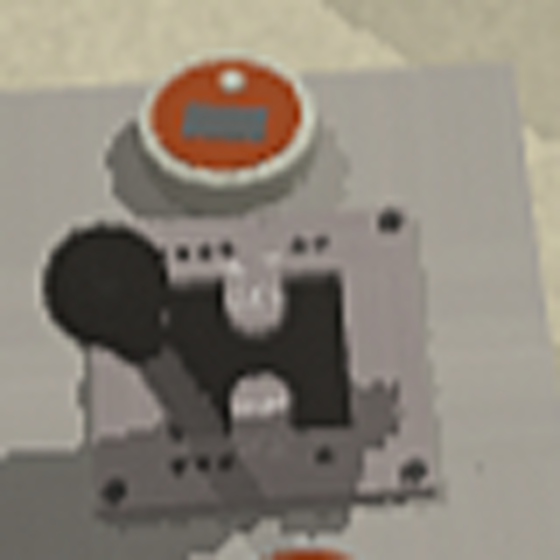

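View pics/c19.png

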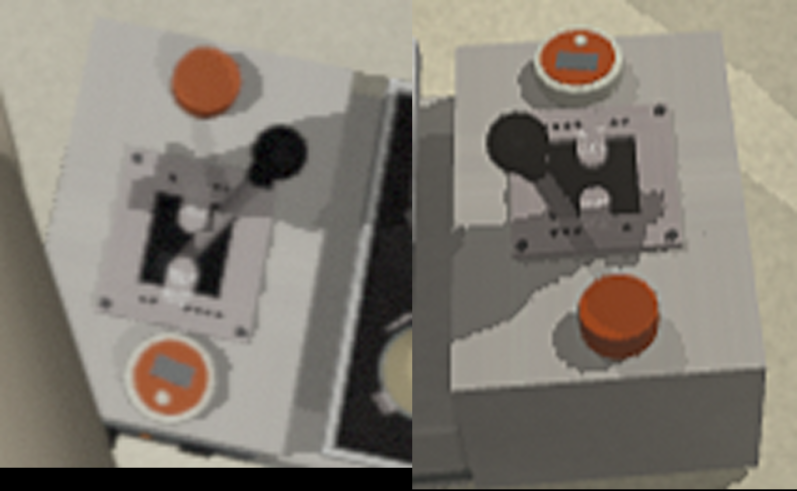

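View pics/scene19.png

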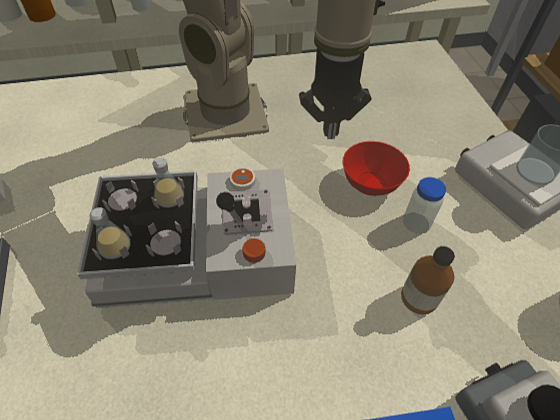

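```bash
python3 -c "
from h import *
lev(210+105/7-.5,160+285/7-.5)
lev(*T(279/.8328,152/.8322),n='top')
k,e=tri([('top',T(279/.8328,152/.8322)),('scene',(210+105/7-.5,160+285/7-.5))]);print(frame(O,PSI,k),e)
for n in('scene','top'):print(n,proj(n,K(.24,.19)),proj(n,K(.22,.19)))
print((210+105/7-.5,160+285/7-.5),T(279/.8328,152/.8322))"
```

```text
f,a [0.2413 0.2005] knob [ 47.7992 -38.6851 225.3121]
f,a [0.2357 0.197 ] knob [ 46.7017 -38.0579 225.7106]
[ 0.0471 -0.0385  0.2244] [np.float64(0.0002859203024461672), np.float64(0.00028592030244621277)]
scene [225.5392 199.8794] [225.3598 197.9991]
top [343.5273 204.7119] [343.3431 206.2955]
(224.5, 200.21428571428572) (344.05875760486714, 205.19964485032978)
```

```bash
python3 -c "
from workcell import manip
print(manip.hand_in())"
```

```text
the job is handed in; nothing more can be done
None
```

The lever is home in third and the job is handed in, at about 18 s of the 48 s allowed. I pushed it with shut fingers throughout and never gripped it. It went back about 4 mm to the cross slot, across to the right, then forward to its stop.

**Position after backing off:** the two cameras give lever_fore of 0.241 and 0.236 (home is 0.24) and lever_across of about 0.20 (nominal +0.19, stop 0.205). They agree on the knob's centre to about 0.3 mm.

**Force at the stop:** it rose to 11 N over the last 0.6 mm of pushing, and I stopped there. That was also about the highest force I read during the whole job.

**Other objects:** by eye, the flasks, cap, timer, bottles and bowl stand as they were in the last picture. The robot was clear, with the fingertip about 0.2 m from the lever.

**What went wrong on the way:**
- **Crossing:** the real fingertip sits about 10 mm higher than the TCP reading suggests. Midway across it began to ride up the knob, with 11 N upward on the tool. I backed off, lowered the tool and carried on; the lever stayed put meanwhile.
- **First approach:** the arm drifted about 11 mm sideways while lowering. It touched nothing, and I corrected it before pushing.

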